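# Shut off the tagged air line in the paint shop

### The arm

A 6-joint arm with a two-finger parallel gripper is mounted at the origin on the work surface. World frame = base frame: x ahead of the robot, y to its left, z up, the work surface at z = 0. Lengths are in m, angles in rad, forces in N, time in s.
With the tool pointing down it reaches from about 0.35 to 0.725 m from the base axis. Payload 4.3 kg.
Tool frame: the origin (TCP) lies between the finger pads; the fingertips stand 8 mm ahead of it and the grasp point (between the pads) lies 11 mm behind it; z points along the fingers, y is the direction in which the jaws open and shut (so a half turn about z gives the same grasp; the last joint's range is limited). The gripper opens to 85 mm and grips with 20 to 120 N. Pads are 22 mm wide; open, the fingers measure 114 mm over their backs; the gripper's body (76 mm by 85 mm) begins 54 mm behind the grasp point. The pads swing forward as they close: fully open they stand 13 mm farther back than shut.
Start: joints at [1.213, 0.377, 0.081, 1.274, 0, 1.46], TCP at [0.141, 0.557, 0.239] pointing down, gripper open.
Joint ranges: [-2.72, 2.72], [-0.84, 1.66], [-1.02, 1.22], [-1.77, 2.12], [-1.37, 1.28], [-3.14, 3.14]. Speed limits (rad/s): [2.57, 2.57, 3.14, 3.14, 3.14, 3.14].

### API

Orientations are given as a unit quaternion [x, y, z, w].
In Python, from cell import sensors, camera, robot, models gives the robot as it stands.
- The arm moves only by the tool send_rows, never from a script. Its argument "series" is a list that holds one entry, the list of rows, each a list of 7 numbers: the opening, from 0 (shut) to 1 (fully open), then the shift along the tool's x, y, z in mm, then the turn, a rotation vector about the tool's x, y, z in rad. In form: [[[claw, dx, dy, dz, ax, ay, az], ...]]. A call has 1 to 12 rows; each row shifts and turns the commanded pose from where the row before left it, along the tool's axes as they then stand; what a row does not reach is not made up. A row lasts 1/10 s, in which the tool goes at most 50 mm and 8.59 degrees, less where a joint would pass 70% of its speed; a pose out of reach is approached as far as the arm can. A call is refused whole if a number of a shift passes 50 or a number of a turn 0.15, either way. A call with a gripper value outside its range is refused whole. The fingers move at their own pace and stop on an object; "newtons" is the grip in N (left out, the last holds). Time passes only in rows, so rows that do not move let the fingers close. It gives the time, the measured TCP pose, the force and the opening at its end, in the units of the state.
- sensors.sense(): the state, without advancing time (a new reading comes with each control period).
- camera(name): name is "scene" or "top" or "wrist"; returns a dict with "color" (400x640x3 uint8, red, green, blue), "fx", "fy", "cx", "cy" (pixels), "rvec" (rotation vector, rad) and "tvec" (3), from world to camera coordinates, as OpenCV has them; the wrist camera has in their place "mount" (4x4, takes a point from camera to tool coordinates, whose origin is the TCP and whose axes are the flange's). Camera axes: x right, y down, z forward; pixel columns grow to the right and rows downward; lengths in m; the calibration is good to about 2 mm. A picture is of the moment at which its call begins: read the wrist's pose just before it. There is no depth.
- robot.job_done(): hands the job in, once; it reports no verdict.
Trained networks look in the newest picture that a camera, given by its name, has taken for a name from the list of things; names that differ only in an ending like _2 or _b are one class to them, and where a whole thing is asked for, a point or a joint stands for the part that bears it (a point fixed in the world has none). Each returns a list of dicts, best first, with "confidence" (0 to 1); they miss things now and then, are a little off and sometimes report something else, mostly with a low value. They report only what shows in the picture. A call takes as long as a camera call.
- models.find_in(query, camera): "at" ([x, y, z] in m, in world coordinates, good to about 4 mm: the middle of the surface that is visible of it).
- models.tip_of(query, camera): "at" ([x, y, z] in m, in world coordinates, good to about 4 mm: a listed point, or the origin of a listed thing).
The state is a dict: "clock": time; "q": joint angles; "qvel": joint speeds; "tau": joint torques, N m; "tool_pos": TCP position; "ee_rot": TCP orientation; "contact_force": force on the tool from outside, world axes, zero at the start; "wrist_torque": the same for the moment, N m; "finger_gap": opening from 0.0 (shut) to 1.0 (fully open).
Only numpy, scipy, OpenCV 4.12 (cv2) and the standard library are available. Lean on these libraries where they do the work, as an engineer would, in place of code of your own. Each camera call takes 0.05 s, during which the arm holds its last target. There are 200 camera calls.

### The job

The compressed-air box on the bench has three quarter-turn valves under a loose sheet-metal cover. Slide the cover along its runners right back to its stop, without lifting it out, then push the lever that carries the round tag a quarter turn clockwise until it is fully shut. Leave the cover back, the two plain levers open as they are, and the tape, jar and airbrush stand where they stand.

Things in the scene. Friction and masses are not known exactly. Their poses are not given: they have to be found in the camera images.
- air_box: Grey sheet-steel air distribution box fixed on the bench, 160 mm (its x) by 570 mm (its y, from y = -142 to +428 mm), top rims 110 mm above the bench. Origin on the bench under the centre of the valve opening. Side guides at x = +-82 mm stand 6 mm above the rims. Couplers, a gauge and a knob stick out of its -x wall below the rims, by up to 36 mm.
- box_opening (a point): Centre of the valve opening at rim height, 110 mm above the bench: 126 mm wide (x), from y = -139 to +136 mm; beyond +136 mm a flat deck takes the slid-back cover. Under the levers (underside 80 mm above the bench) all is clear down to 68 mm, save for a gland of radius 9 mm round each stem.
- box_stop (a point): Middle of the inner face of the end wall at y = +423.5 mm in the box, at rim height; it stands 14 mm above the rims and stops the cover.
- cover: Loose steel sliding cover, 156 (x) by 285 (y) by 3 mm, 0.5 to 0.9 kg, lying on the rims with 2 mm play to each guide. Origin: centre of its underside, 110 mm above the bench; axes as the box. It starts shut over all levers, origin at 0 to 12 mm along the box's y, slides to +y and meets the stop with its origin at y = 281 mm. Sliding takes 2 to 7 N.
- cover_lip (a point): Centre of the outer (-y) face of the cover's folded-up lip: 120 mm long along x, 3 mm thick, at the cover's -y edge, its top 135 mm above the bench (22 mm above the cover's top). This point is 124 mm above the bench. Pushed to +y it slides the cover.
- tagged_lever (a joint): Angle of the tagged lever in rad: 0 = open, pointing to the box's -x; 1.571 = shut against its stop, pointing to the box's +y (it turns clockwise seen from above). Starts at 0 to 0.3. Friction 0.2 N m holds it where it is left.
- tagged_lever_stem (a point): Centre of the tagged valve's upright stem (the lever's pivot), at mid-height of the lever, 86.5 mm above the bench. Its x and y axes are those of the box. The stem stands at x = +30 mm in the box and at y = -83.5, -9.5 or +64.5 mm (which of the three varies).
- tagged_lever_tip (a point): Middle of the free end of the tagged lever, 60 mm from the stem axis, 86.5 mm above the bench. Lever: black sleeve 16 mm wide and 13 mm thick (80 to 93 mm above the bench), from 18 to 60 mm from the stem axis; on it lies a plain round metal tag 30 mm across and 3 mm thick (93 to 96 mm above the bench), centred 42 mm from the stem axis. The cover's underside is 14 mm above the tag.
- plain_lever_a (a joint): Angle of one of the two plain levers in rad (same size and sense as the tagged one, no disc); it starts at 0 to 0.1 and must be left there.
- plain_lever_b (a joint): Angle of one of the two plain levers in rad (same size and sense as the tagged one, no disc); it starts at 0 to 0.1 and must be left there.
- plain_lever_a_stem (a point): Centre of the first plain valve's upright stem (the lever's pivot), at mid-height of the lever, 86.5 mm above the bench. Its x and y axes are those of the box.
- plain_lever_b_stem (a point): Centre of the second plain valve's upright stem (the lever's pivot), at mid-height of the lever, 86.5 mm above the bench. Its x and y axes are those of the box.
- plain_lever_a_tip (a point): Middle of the free end of the first plain lever, 60 mm from the stem axis, 86.5 mm above the bench.
- plain_lever_b_tip (a point): Middle of the free end of the second plain lever, 60 mm from the stem axis, 86.5 mm above the bench.
- tape_roll: Bystander: roll of masking tape lying flat, 104 mm across, 36 mm high, behind the box (its +x side). Origin: centre of its underside.
- paint_jar: Bystander: capped glass paint jar, 64 mm across, 85 mm high, beyond the box's -y end. Origin: centre of its underside.
- airbrush_stand: Bystander: airbrush on a small stand, base 70 by 90 mm, overall about 125 mm high and 150 mm along its y, behind the box (its +x side). Origin: centre of its underside.

How it is judged:
On the way, in this order (a step that is already met when the one before it is completed fails the run):
1. the cover is slid back to its stop while the tagged valve is still open (y of cover in the frame of air_box above 0.255 m and value of joint tagged_lever below 0.6 rad), for 0.2 s.
2. the tagged lever is pushed fully shut (value of joint tagged_lever above 1.45 rad), for 0.2 s.
At the end, for the whole second after the job is handed in: The cover lies flat on its runners within 26 mm of its stop, the tagged lever is within 0.12 rad of fully shut, and the plain levers are still open (y of cover in the frame of air_box above 0.255 m and value of joint tagged_lever above 1.45 rad and linear speed of cover below 0.01 m/s and value of joint each of plain_lever_a, plain_lever_b below 0.3 rad and height (world z) of cover between 0.105 and 0.115 m); the robot touches nothing.
It fails at once if the cover is lifted or tipped out of its runners (more than 12 mm up, or 0.12 rad) (height (world z) of cover above 0.122 m or angle between cover's own z axis and vertical above 0.12 rad).
It fails at once if a plain lever is moved (its tip by more than 15 mm) (distance of any of plain_lever_a_tip, plain_lever_b_tip from where it was at the start of the episode above 0.015 m).
It fails at once if the tape roll, the jar or the airbrush stand is moved by more than 25 mm, or lifted (distance of any of tape_roll, paint_jar, airbrush_stand from where it was at the start of the episode above 0.025 m or height (world z) of any of tape_roll, paint_jar, airbrush_stand above 0.01 m).
It also fails if it takes over 54 s, if anything falls off the work surface, if the arm or the gripper's body presses on something with over 40 N, if the wrist force passes 120 N, or if a joint passes its speed limit or range.

## Working session

There is one attempt and no reset: what is moved stays moved. The work goes in short steps, Python scripts to look and compute and a tool call to move; the robot and the scene stay as the last step left them, time stands still between calls to the robot, and variables do not carry over. Pictures are saved under pics/ and viewed, about 8 in all and at most 12, crops included, and the job is handed in when it is done.

Besides the shell and the picture viewer there is one more tool, called after "Call:" in YAML: its name, and indented under it one key for each argument. send_rows: Moves the arm, as the interface text tells. Its arguments: {"type":"object","properties":{"series":{"type":"array"},"newtons":{"type":"number"}},"required":["series"]}

```bash
mkdir -p pics; cat > h.py <<'E'
import numpy as np,cv2
from cell import sensors,camera,robot,models
from scipy.spatial.transform import Rotation as R
def look(n,f):
    c=camera(n); cv2.imwrite(f'pics/{f}.png',c['color'][:,:,::-1]); return c
def st():
    s=sensors.sense(); print(s['clock'],np.round(s['tool_pos'],4),np.round(s['contact_force'],1),s['finger_gap']); print(np.round(R.from_quat(s['ee_rot']).as_matrix(),3).tolist(), np.round(s['q'],2)); return s
E
python3 - <<'E'
from h import *
st()
for c in ['scene','top']:
    look(c,c+'1')
    for q in ['air_box','box_opening','box_stop','cover','cover_lip','tape_roll','paint_jar','airbrush_stand']:
        for d in models.tip_of(q,c)[:2]: print(c,q,np.round(d['at'],4),round(d['confidence'],2))
E
```

```text
0.0 [0.1408 0.5568 0.2384] [-0.7  0.3 -0.1] 1.0000612490826482
[[-0.969, 0.245, -0.001], [0.245, 0.969, -0.002], [0.0, -0.002, -1.0]] [1.21 0.38 0.08 1.27 0.   1.46]
scene air_box [ 0.5298  0.0257 -0.0039] 0.59
scene box_stop [0.6014 0.4422 0.1063] 0.88
scene cover [0.5255 0.0333 0.1098] 0.77
scene cover_lip [ 0.5019 -0.1074  0.1232] 0.64
scene tape_roll [0.7355 0.1913 0.0015] 0.79
scene paint_jar [ 0.5107 -0.2081  0.0022] 0.8
scene airbrush_stand [ 0.6771  0.0038 -0.0036] 0.75
top box_stop [0.5988 0.4397 0.1118] 0.79
top cover_lip [ 0.5026 -0.1089  0.1265] 0.56
top tape_roll [ 0.7356  0.1909 -0.0013] 0.75
top tape_roll [ 0.5049 -0.1083  0.1227] 0.21
top paint_jar [ 0.5098 -0.2046  0.0018] 0.63
top airbrush_stand [0.6775 0.0076 0.001 ] 0.9
```

View pics/scene1.png

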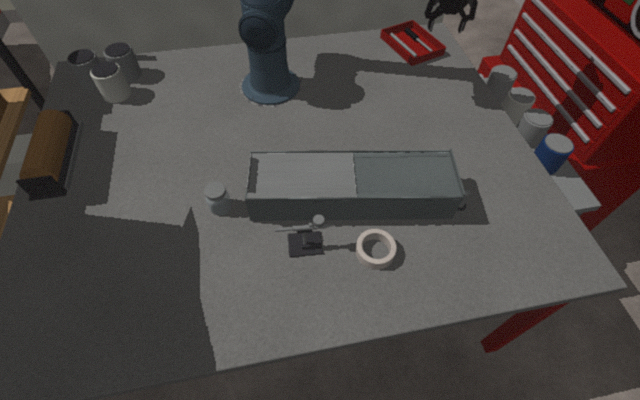

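View pics/top1.png

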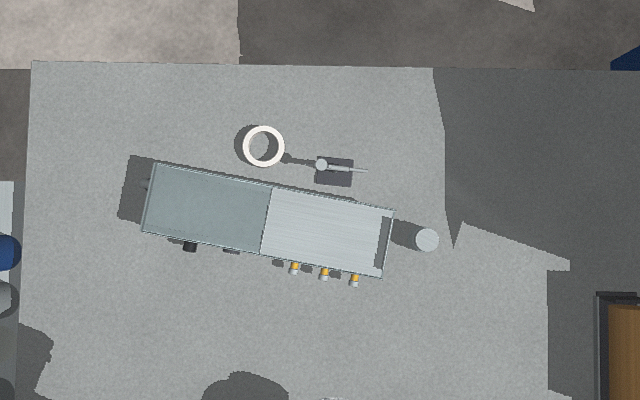

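The scene view shows the box with its cover shut and the lip end beside the jar. The top view shows the lip at about (384,243), the box turned about -10°, and the jar at (427,240). The box origin comes out at about (0.526, 0.024). I'm moving to the -y side of the lip.

Call:
send_rows:
  series:
    - [[0, -32, -37, 0, 0, 0, 0], [0, -32, -37, 0, 0, 0, 0], [0, -32, -37, 0, 0, 0, 0], [0, -32, -37, 0, 0, 0, 0], [0, -32, -37, 0, 0, 0, 0], [0, -32, -37, 0, 0, 0, 0], [0, -32, -37, 0, 0, 0, 0], [0, -32, -37, 0, 0, 0, 0], [0, -32, -37, 0, 0, 0, 0], [0, -32, -37, 0, 0, 0, 0], [0, -32, -37, 0, 0, 0, 0], [0, -32, -37, 0, 0, 0, 0]]
  newtons: 50

```text
clock: 2.1
tool_pos: [0.405, 0.0308, 0.2397]
ee_rot: [0.124, 0.992, 0.0, 0.001]
contact_force: [0.7, 0.2, -0.2]
finger_gap: -0.004
```

Call:
send_rows:
  series:
    - [[0, 0, 0, 0, 0, 0, 0.14], [0, 0, 0, 0, 0, 0, 0.14], [0, 0, 0, 0, 0, 0, 0.14], [0, 0, 0, 0, 0, 0, 0.14], [0, 0, 0, 0, 0, 0, 0.14], [0, 0, 0, 0, 0, 0, 0.14], [0, 0, 0, 0, 0, 0, 0.14], [0, 0, 0, 0, 0, 0, 0.14], [0, 0, 0, 0, 0, 0, 0.14], [0, 0, 0, 0, 0, 0, 0.14], [0, 0, 0, 0, 0, 0, 0.1], [0, 0, 0, 0, 0, 0, 0]]

```text
clock: 3.3
tool_pos: [0.4044, 0.0329, 0.2394]
ee_rot: [0.767, 0.642, 0.0, 0.0]
contact_force: [0.0, -0.4, 0.0]
finger_gap: 0.005
```

```bash
python3 - <<'E'
from h import *
s=st(); look('wrist','w1')
Rm=R.from_quat(s['ee_rot']).as_matrix()
for c in ['wrist','top','scene']:
    if c!='wrist': look(c,c+'2')
    for q in ['cover_lip','box_opening','cover','paint_jar']:
        for d in models.tip_of(q,c)[:1]: print(c,q,np.round(d['at'],4),round(d['confidence'],2))
y=np.array([.1757,.9844,0]);lip=np.array([.5023,-.108,.124])
t=lip-0.045*y; t[2]=.128
print('tool-frame delta mm',Rm.T@(t-s['tool_pos'])*1000, 'tool x azim',np.degrees(np.arctan2(Rm[1,0],Rm[0,0])))
E
```

```text
3.3 [0.4044 0.0329 0.2394] [ 0.  -0.4  0. ] 0.004988384732167939
[[0.176, 0.984, 0.0], [0.984, -0.176, 0.0], [0.0, 0.0, -1.0]] [-0.08  0.04 -0.35  1.18  0.    1.67]
wrist cover_lip [ 0.5044 -0.1142  0.1231] 0.85
wrist cover [0.5275 0.0291 0.1054] 0.92
top cover_lip [ 0.5026 -0.1091  0.125 ] 0.87
top cover [0.5254 0.0293 0.1105] 0.58
top paint_jar [ 0.5107 -0.2059  0.    ] 0.62
scene cover_lip [ 0.5048 -0.1093  0.1227] 0.93
scene cover [0.5276 0.0303 0.1081] 0.97
scene paint_jar [ 0.5121 -0.2103  0.003 ] 0.69
tool-frame delta mm [-166.46850606  121.110444    111.42145699] tool x azim 79.87374960879895
```

Call:
send_rows:
  series:
    - [[0, -34, 24, 0, 0, 0, 0], [0, -34, 24, 0, 0, 0, 0], [0, -34, 24, 0, 0, 0, 0], [0, -34, 25, 0, 0, 0, 0], [0, -34, 25, 0, 0, 0, 0], [0, 0, 0, 0, 0, 0, 0], [0, 0, 0, 35, 0, 0, 0], [0, 0, 0, 35, 0, 0, 0], [0, 0, 0, 25, 0, 0, 0], [0, 0, 0, 15, 0, 0, 0], [0, 0, 0, 0, 0, 0, 0], [0, 0, 0, 0, 0, 0, 0]]

```text
clock: 5.25
tool_pos: [0.4944, -0.1555, 0.1296]
ee_rot: [0.767, 0.642, -0.0, -0.0]
contact_force: [0.1, -1.2, 1.3]
finger_gap: -0.001
```

Call:
send_rows:
  series:
    - [[0, 10, 0, 0, 0, 0, 0], [0, 10, 0, 0, 0, 0, 0], [0, 8, 0, 0, 0, 0, 0], [0, 8, 0, 0, 0, 0, 0], [0, 8, 0, 0, 0, 0, 0], [0, 8, 0, 0, 0, 0, 0], [0, 8, 0, 0, 0, 0, 0], [0, 0, 0, 0, 0, 0, 0]]

```text
clock: 6.05
tool_pos: [0.5058, -0.0963, 0.1297]
ee_rot: [0.767, 0.642, 0.0, 0.001]
contact_force: [0.1, -1.3, 0.1]
finger_gap: 0.001
```

```bash
python3 - <<'E'
from h import *
s=st()
for c in ['top','scene']:
    look(c,c+'3')
    for q in ['cover_lip','cover','box_stop']:
        for d in models.tip_of(q,c)[:1]: print(c,q,np.round(d['at'],4),round(d['confidence'],2))
E
```

```text
6.05 [ 0.5058 -0.0963  0.1297] [ 0.1 -1.3  0.1] 0.0006186928179555442
[[0.175, 0.985, 0.001], [0.985, -0.175, -0.0], [-0.0, 0.001, -1.0]] [-0.31  0.32 -0.3   0.95  0.    1.44]
top cover_lip [ 0.5053 -0.0828  0.1266] 0.79
top cover [0.5308 0.0579 0.111 ] 0.68
top box_stop [0.5989 0.4394 0.1097] 0.9
scene cover_lip [ 0.5098 -0.082   0.123 ] 0.87
scene cover [0.5334 0.0552 0.1109] 0.61
scene box_stop [0.596  0.4422 0.1073] 0.85
```

Call:
send_rows:
  series:
    - [[0, 15, 0, 0, 0, 0, 0], [0, 20, 0, 0, 0, 0, 0], [0, 22, 0, 0, 0, 0, 0], [0, 22, 0, 0, 0, 0, 0], [0, 22, 0, 0, 0, 0, 0], [0, 22, 0, 0, 0, 0, 0], [0, 22, 0, 0, 0, 0, 0], [0, 22, 0, 0, 0, 0, 0], [0, 22, 0, 0, 0, 0, 0], [0, 18, 0, 0, 0, 0, 0], [0, 12, 0, 0, 0, 0, 0], [0, 6, 0, 0, 0, 0, 0]]

```text
clock: 7.65
tool_pos: [0.5445, 0.1249, 0.1291]
ee_rot: [0.767, 0.642, -0.001, 0.0]
contact_force: [-1.2, -5.3, -0.1]
finger_gap: -0.001
```

Call:
send_rows:
  series:
    - [[0, 4, 0, 0, 0, 0, 0], [0, 3, 0, 0, 0, 0, 0], [0, 3, 0, 0, 0, 0, 0], [0, 2, 0, 0, 0, 0, 0]]

```text
clock: 8.05
tool_pos: [0.5467, 0.1363, 0.1291]
ee_rot: [0.767, 0.642, -0.0, -0.0]
contact_force: [-0.9, -2.7, -0.8]
finger_gap: 0.002
```

Call:
send_rows:
  series:
    - [[0, 2, 0, 0, 0, 0, 0], [0, 2, 0, 0, 0, 0, 0], [0, 2, 0, 0, 0, 0, 0], [0, 2, 0, 0, 0, 0, 0]]

```text
clock: 8.45
tool_pos: [0.5482, 0.1445, 0.1291]
ee_rot: [0.767, 0.642, 0.0, -0.0]
contact_force: [0.2, -2.3, -1.8]
finger_gap: -0.002
```

Call:
send_rows:
  series:
    - [[0, 1, 0, 0, 0, 0, 0], [0, 1, 0, 0, 0, 0, 0], [0, 1, 0, 0, 0, 0, 0], [0, 0, 0, 0, 0, 0, 0]]

```text
clock: 8.85
tool_pos: [0.5488, 0.1475, 0.1293]
ee_rot: [0.767, 0.642, 0.0, -0.0]
contact_force: [-0.8, -1.6, -1.4]
finger_gap: 0.002
```

Call:
send_rows:
  series:
    - [[0, 2, 0, 0, 0, 0, 0], [0, 2, 0, 0, 0, 0, 0], [0, 0, 0, 0, 0, 0, 0]]

```text
clock: 9.15
tool_pos: [0.5494, 0.1498, 0.1294]
ee_rot: [0.767, 0.642, -0.001, 0.001]
contact_force: [-1.4, -7.5, -1.0]
finger_gap: 0.003
```

```bash
python3 - <<'E'
from h import *
s=st()
for c in ['top','scene']:
    look(c,c+'4')
    for q in ['cover_lip','cover','box_stop','air_box','box_opening','tagged_lever_stem','tagged_lever_tip','plain_lever_a_stem','plain_lever_a_tip']:
        for d in models.tip_of(q,c)[:2]: print(c,q,np.round(d['at'],4),round(d['confidence'],2))
E
```

```text
9.15 [0.5494 0.1498 0.1294] [-1.4 -7.5 -1. ] 0.003487689679863909
[[0.177, 0.984, -0.0], [0.984, -0.177, -0.004], [-0.004, 0.001, -1.0]] [ 0.16  0.42 -0.14  1.01 -0.    1.91]
top cover_lip [0.5544 0.0104 0.0865] 0.65
top cover_lip [ 0.7368  0.1882 -0.001 ] 0.52
top cover [0.5778 0.3009 0.1117] 0.95
top cover [0.5518 0.0108 0.0874] 0.42
top box_stop [0.5986 0.4409 0.1083] 0.87
top air_box [0.5312 0.0238 0.0016] 0.61
top box_opening [0.525  0.0256 0.1103] 0.79
top box_opening [0.4964 0.0373 0.0859] 0.54
top tagged_lever_stem [0.5749 0.3011 0.1091] 0.74
top tagged_lever_stem [0.5527 0.0114 0.0838] 0.61
top tagged_lever_tip [0.4967 0.0363 0.086 ] 0.71
top tagged_lever_tip [ 0.5301  0.0249 -0.003 ] 0.64
top plain_lever_a_stem [ 0.5391 -0.0648  0.0864] 0.89
top plain_lever_a_tip [ 0.4841 -0.0514  0.0843] 0.74
top plain_lever_a_tip [0.5766 0.3013 0.1123] 0.26
scene cover_lip [0.55   0.1621 0.1208] 0.84
scene cover [0.5751 0.3034 0.1121] 0.68
scene box_stop [0.5998 0.4421 0.1068] 0.82
scene air_box [ 0.5266  0.0256 -0.0035] 0.94
scene box_opening [0.5211 0.0288 0.1107] 0.79
scene tagged_lever_stem [0.5524 0.0071 0.0845] 0.56
scene tagged_lever_tip [0.4983 0.0439 0.0891] 0.7
scene tagged_lever_tip [0.5099 0.094  0.0806] 0.26
scene plain_lever_a_stem [ 0.5403 -0.0617  0.0904] 0.73
scene plain_lever_a_stem [ 0.4847 -0.0492  0.0871] 0.36
scene plain_lever_a_tip [ 0.4827 -0.047   0.0872] 0.49
```

Call:
send_rows:
  series:
    - [[0, -10, 0, 0, 0, 0, 0], [0, -10, 0, -25, 0, 0, 0], [0, 0, 0, -45, 0, 0, 0], [0, -40, -3, -20, 0, 0, 0], [0, -40, -3, 0, 0, 0, 0], [0, -40, -3, 0, 0, 0, 0], [0, -30, -3, 0, 0, 0, 0], [0, 0, 0, 0, 0, 0, 0], [0, 0, 0, 0, 0, 0, 0]]

```text
clock: 11.05
tool_pos: [0.5082, -0.0142, 0.2199]
ee_rot: [0.767, 0.641, 0.001, 0.0]
contact_force: [-0.3, 0.3, 0.1]
finger_gap: -0.001
```

```bash
python3 - <<'E'
from h import *
s=st()
o=np.array([.525,.0245,0]);X=np.array([.984,-.176,0]);Y=np.array([.176,.984,0])
for c in ['wrist','scene','top']:
    cc=look(c,c+'5')
    for q in ['cover','cover_lip','box_opening','tagged_lever_stem','tagged_lever_tip','plain_lever_a_stem','plain_lever_a_tip']:
        for d in models.tip_of(q,c)[:2]:
            a=np.array(d['at'])-o; print(c,q,np.round([a@X*1e3,a@Y*1e3,a[2]*1e3]),round(d['confidence'],2))
a=s['tool_pos']-o;print('tcp box',a@X,a@Y,a[2])
E
```

```text
11.05 [ 0.5082 -0.0142  0.2199] [-0.3  0.3  0.1] -0.0012777177743942723
[[0.177, 0.984, 0.002], [0.984, -0.177, 0.002], [0.002, 0.002, -1.0]] [-0.15  0.25 -0.15  1.17  0.    1.6 ]
wrist box_opening [ -0.   4. 110.] 0.66
wrist tagged_lever_stem [ 35. -10.  85.] 0.62
wrist tagged_lever_stem [-29. -83.  87.] 0.34
wrist tagged_lever_tip [-23.   6.  83.] 0.61
wrist plain_lever_a_stem [ 30. -85.  91.] 0.69
wrist plain_lever_a_tip [-26. -83.  86.] 0.95
scene cover [  3. 285. 110.] 0.86
scene cover_lip [  4. 142. 121.] 0.64
scene cover_lip [ 29. -11.  86.] 0.26
scene box_opening [ -5.   5. 110.] 0.87
scene box_opening [ 34. -11.  87.] 0.57
scene tagged_lever_stem [ 30. -11.  86.] 0.73
scene tagged_lever_tip [-28.  12.  92.] 0.64
scene plain_lever_a_stem [ 33. -12.  88.] 0.75
scene plain_lever_a_stem [ 28. -83.  84.] 0.54
scene plain_lever_a_tip [-27. -81.  89.] 0.47
top cover [  0. 282. 110.] 0.69
top cover [ 5.  0. -3.] 0.59
top cover_lip [ -1. 140. 127.] 0.75
top box_opening [ -1.  -3. 111.] 0.72
top tagged_lever_stem [29. -9. 88.] 0.8
top tagged_lever_tip [-30.   9.  90.] 0.72
tcp box -0.00971599066499822 -0.041010556123707076 0.2198512682222373
```

View pics/wrist5.png

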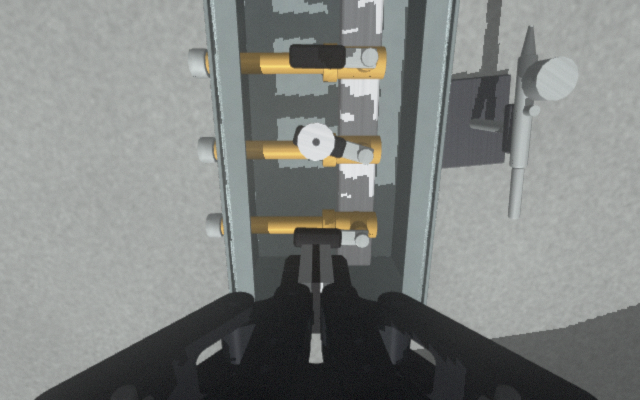

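View pics/top5.png

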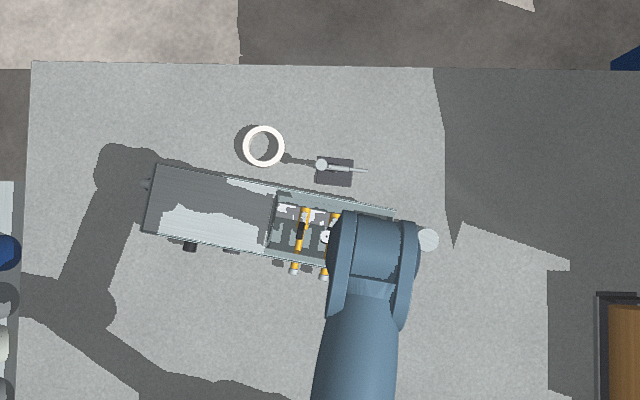

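The wrist view shows the tagged lever in the middle, with its tag at (316,142) and tilted about 0.3 rad. Plain levers are at (316,55) and (316,237). The cover is at y ≈ 282 mm, on its stop. The tool is over the gap at box (-10, -41), so I'm descending now.

Call:
send_rows:
  series:
    - [[0, 0, 0, 30, 0, 0, 0], [0, 0, 0, 30, 0, 0, 0], [0, 0, 0, 25, 0, 0, 0], [0, 0, 0, 20, 0, 0, 0], [0, 0, 0, 15, 0, 0, 0], [0, 0, 0, 10, 0, 0, 0], [0, 0, 0, 5, 0, 0, 0], [0, 0, 0, 0, 0, 0, 0], [0, 0, 0, 0, 0, 0, 0]]

```text
clock: 13.15
tool_pos: [0.5084, -0.0142, 0.085]
ee_rot: [0.767, 0.642, 0.0, 0.0]
contact_force: [0.1, 0.2, -0.3]
finger_gap: 0.002
```

```bash
python3 - <<'E'
from h import *
s=st();look('wrist','wrist6')
E
```

```text
13.15 [ 0.5084 -0.0142  0.085 ] [ 0.1  0.2 -0.3] 0.0018473662096206507
[[0.176, 0.984, 0.001], [0.984, -0.176, -0.0], [0.0, 0.001, -1.0]] [-0.15  0.35 -0.38  0.84  0.    1.6 ]
```

View pics/wrist6.png

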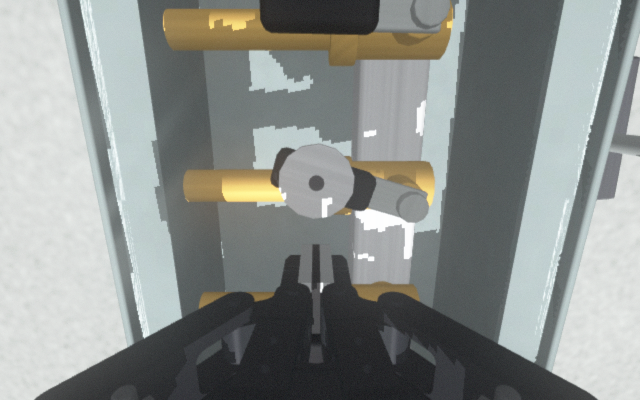

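The fingertips, at about (316,250), sit freely in the gap just below the tagged lever, whose tag is at (316,182). There is no contact force. I'll push along the arc.

Call:
send_rows:
  series:
    - [[0, 7, -2, 0, 0, 0, 0], [0, 7, -3, 0, 0, 0, 0], [0, 6, -2, 0, 0, 0, 0], [0, 6, -2, 0, 0, 0, 0], [0, 7, 0, 0, 0, 0, 0], [0, 7, 0, 0, 0, 0, 0]]

```text
clock: 13.8
tool_pos: [0.5064, 0.0254, 0.0847]
ee_rot: [0.767, 0.641, -0.001, 0.002]
contact_force: [1.6, -8.2, 0.2]
finger_gap: -0.0
```

Call:
send_rows:
  series:
    - [[0, 5, 1, 0, 0, 0, 0], [0, 5, 2, 0, 0, 0, 0], [0, 5, 2, 0, 0, 0, 0], [0, 5, 4, 0, 0, 0, 0], [0, 5, 5, 0, 0, 0, 0], [0, 3, 5, 0, 0, 0, 0]]

```text
clock: 14.4
tool_pos: [0.5268, 0.0511, 0.0835]
ee_rot: [0.767, 0.642, -0.003, -0.001]
contact_force: [-5.0, -2.5, 0.7]
finger_gap: -0.001
```

```bash
python3 - <<'E'
from h import *
s=st();look('wrist','wrist7')
E
```

```text
14.4 [0.5268 0.0511 0.0835] [-5.  -2.5  0.7] -0.0009523937127707622
[[0.176, 0.984, -0.005], [0.984, -0.176, -0.002], [-0.003, -0.005, -1.0]] [-0.02  0.39 -0.32  0.86 -0.    1.73]
```

View pics/wrist7.png

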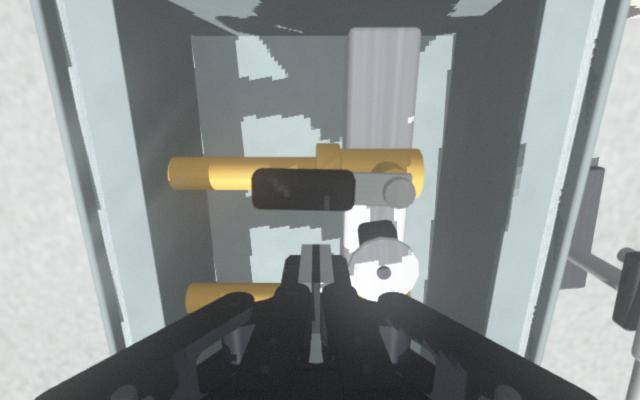

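The lever is nearly shut: tag at (384,270), sleeve pointing up at (378,232). The fingers at (316,250) clear the next lever at (303,188). I'll press sideways in small steps.

Call:
send_rows:
  series:
    - [[0, 0, 2, 0, 0, 0, 0], [0, 0, 2, 0, 0, 0, 0], [0, 0, 1, 0, 0, 0, 0]]

```text
clock: 14.75
tool_pos: [0.5322, 0.0518, 0.0836]
ee_rot: [0.766, 0.642, -0.001, -0.003]
contact_force: [-5.9, 3.2, 1.6]
finger_gap: -0.001
```

Call:
send_rows:
  series:
    - [[0, 0, 1, 0, 0, 0, 0], [0, 0, 1, 0, 0, 0, 0], [0, 0, 0, 0, 0, 0, 0]]

```text
clock: 15.05
tool_pos: [0.5326, 0.0519, 0.0834]
ee_rot: [0.766, 0.642, -0.001, -0.004]
contact_force: [-7.8, 2.7, 3.9]
finger_gap: -0.004
```

Call:
send_rows:
  series:
    - [[0, 0, 1, 0, 0, 0, 0], [0, 0, 1, 0, 0, 0, 0], [0, 0, 1, 0, 0, 0, 0], [0, 0, 0, 0, 0, 0, 0], [0, 0, 0, 0, 0, 0, 0]]

```text
clock: 15.55
tool_pos: [0.5329, 0.0518, 0.0832]
ee_rot: [0.766, 0.643, -0.003, -0.005]
contact_force: [-14.6, 4.2, 9.4]
finger_gap: 0.001
```

The force climbed to about 15 N with almost no motion, so the lever is against its stop. I'm backing off, rising and checking.

Call:
send_rows:
  series:
    - [[0, 0, -8, 0, 0, 0, 0], [0, 0, -8, 0, 0, 0, 0], [0, 0, 0, 0, 0, 0, 0], [0, 0, 0, -20, 0, 0, 0], [0, 0, 0, -30, 0, 0, 0], [0, 0, 0, -40, 0, 0, 0], [0, -40, 0, -40, 0, 0, 0], [0, -40, 0, -10, 0, 0, 0], [0, -20, 0, 0, 0, 0, 0], [0, 0, 0, 0, 0, 0, 0], [0, 0, 0, 0, 0, 0, 0]]

```text
clock: 16.65
tool_pos: [0.5074, -0.0419, 0.2198]
ee_rot: [0.767, 0.641, 0.001, 0.0]
contact_force: [-0.9, 0.6, -0.3]
finger_gap: -0.003
```

```bash
python3 - <<'E'
from h import *
s=st()
o=np.array([.525,.0245,0]);X=np.array([.984,-.176,0]);Y=np.array([.176,.984,0])
for c in ['wrist','scene','top']:
    cc=look(c,c+'8')
    for q in ['cover','tagged_lever_stem','tagged_lever_tip','plain_lever_a_stem','plain_lever_a_tip','tape_roll','paint_jar','airbrush_stand']:
        for d in models.tip_of(q,c)[:2]:
            a=np.array(d['at'])-o; print(c,q,np.round([a@X*1e3,a@Y*1e3,a[2]*1e3]),np.round(d['at'],3),round(d['confidence'],2))
E
```

```text
16.65 [ 0.5074 -0.0419  0.2198] [-0.9  0.6 -0.3] -0.0027308481910363184
[[0.177, 0.984, 0.001], [0.984, -0.177, 0.001], [0.001, 0.001, -1.0]] [-0.21  0.25 -0.15  1.17  0.    1.54]
wrist tagged_lever_stem [31. 64. 84.] [0.566 0.082 0.084] 0.4
wrist tagged_lever_tip [35. 47. 83.] [0.568 0.065 0.083] 0.65
wrist plain_lever_a_stem [ 32. -83.  87.] [ 0.542 -0.063  0.087] 0.61
wrist plain_lever_a_tip [-26. -82.  87.] [ 0.485 -0.052  0.087] 0.97
wrist airbrush_stand [155.  17.   2.] [0.681 0.014 0.002] 0.75
scene tagged_lever_stem [ 31. -11.  86.] [0.554 0.008 0.086] 0.71
scene tagged_lever_tip [30. 52. 92.] [0.563 0.07  0.092] 0.49
scene plain_lever_a_stem [ 33. -80.  89.] [ 0.543 -0.06   0.089] 0.69
scene plain_lever_a_tip [-30. -80.  86.] [ 0.482 -0.049  0.086] 0.47
scene tape_roll [177. 198.   0.] [0.735 0.189 0.   ] 0.89
scene tape_roll [ -2. 422. 106.] [0.598 0.44  0.106] 0.49
scene paint_jar [  26. -234.    1.] [ 0.509 -0.211  0.001] 0.77
scene airbrush_stand [157.  10.  -4.] [ 0.681  0.006 -0.004] 0.74
top cover [ -1. 282. 110.] [0.574 0.303 0.11 ] 0.92
top tagged_lever_stem [ 32. -10.  86.] [0.554 0.009 0.086] 0.61
top tagged_lever_stem [  1. 283. 113.] [0.576 0.303 0.113] 0.19
top tagged_lever_tip [28. 50. 87.] [0.562 0.069 0.087] 0.59
top tagged_lever_tip [30. -7. 87.] [0.553 0.012 0.087] 0.55
top tape_roll [177. 199.  -4.] [ 0.734  0.189 -0.004] 0.67
top paint_jar [176. 202.   0.] [0.733 0.192 0.   ] 0.43
top airbrush_stand [153.  11.   2.] [0.678 0.008 0.002] 0.79
top airbrush_stand [-26.  68.  87.] [0.511 0.096 0.087] 0.15
```

View pics/wrist8.png

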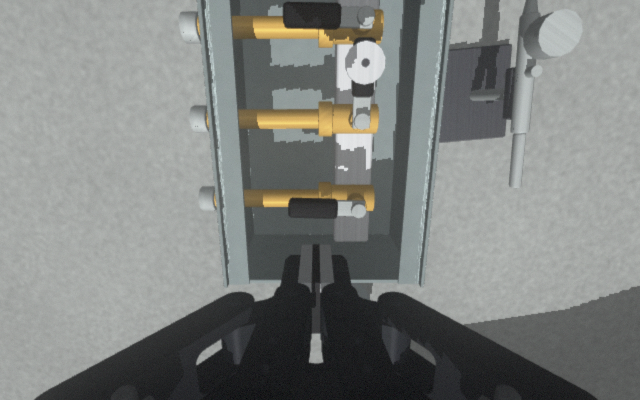

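The tagged lever now points straight along +y, with its stem at (361,118) and tag at (365,62). Both plain levers are unchanged and the gripper is clear, so I'm handing in.

```bash
python3 -c "
from h import *
print(robot.job_done())"
```

```text
the job is handed in; nothing more can be done
None
```

I slid the cover back to its stop and pushed the tagged lever (the middle one) fully shut. The job went in at about 17 s of the 54 s allowed, and the hand-in gave no verdict.

- **Cover:** I pushed it by its lip until the force rose to about 7.5 N. The last top view puts its origin at y ≈ 282 mm and 110 mm high, against an expected 281 mm.
- **Tagged lever:** I pushed it round until the force rose to about 15 N with no further motion. The last views put its tip at about (28 to 30, 50 to 52) mm in the box with the stem at (30, -10) mm, so it points along +y.
- **Everything else:** In the last wrist picture both plain levers are still open. The tape, jar and airbrush stand were found within about 5 mm of where they started, and the gripper was clear of everything.

One disagreement came up. In the last check, one wrist-camera detection (confidence 0.4) put the tagged stem at y = +64 mm, on the plain valve there. The other two cameras and the picture all showed it in the middle. The top camera also mislabelled the jar once, reporting it at the tape roll.

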